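# Drive the seized hinge pin out of a centrifuge lid arm

### The arm

A 7-joint arm with a two-finger parallel gripper is mounted at the origin on the work surface. World frame = base frame: x ahead of the robot, y to its left, z up, the work surface at z = 0. Lengths are in m, angles in rad, forces in N, time in s.
With the tool pointing down it reaches from about 0.35 to 0.9 m from the base axis. Payload 8.1 kg.
Tool frame: the origin (TCP) lies at the very end of the fingers, on their centre line; the grasp point (between the pads) lies arm.hold_point_z behind it (arm.hold_point_z is the distance from the TCP to the grasp point, in m); z points along the fingers, y is the line along which they close (so a half turn about z gives the same grasp; the last joint's range is limited). The gripper opens to 92 mm and grips with 3 to 60 N. Pads are 19 mm wide; open, the fingers measure 130 mm over their backs; the gripper's body (75 mm by 190 mm) begins 47 mm behind the grasp point.
Start: joints at [1.208, 0.434, 0.025, 1.573, -0.012, 1.134, -0.075], TCP at [0.161, -0.604, 0.188] pointing down, gripper open.
Joint ranges: [-2.62, 2.62], [-0.44, 2.09], [-1.27, 1.32], [0.08, 2.57], [-1.32, 4.46], [0.12, 2], [-2.74, 2.74]. Speed limits (rad/s): [2.22, 2.22, 3.01, 3.01, 3.14, 3.14, 3.14].

### API

Orientations are given as a rotation vector (axis times angle).
In Python, from cell import arm, vision, job, cut_out gives the robot as it stands. The module is installed in compiled form; this text tells all that it offers.
- The arm moves only by the tool play_rows, never from a script. Its argument "increments" is text: rows parted by semicolons, each of 5 numbers parted by spaces: the shift along the tool's x, y, z in cm, then the turn about the tool's z in degrees, then the opening, from -1 (shut) to 1 (fully open), so that 0 is half open. A call has 1 to 5 rows; each row shifts and turns the commanded pose from where the row before left it, along the tool's axes as they then stand; what a row does not reach is not made up. A row lasts 1/12 s, in which the tool goes at most 41.7 mm and 7.16 degrees, less where a joint would pass 70% of its speed; a pose out of reach is approached as far as the arm can. A call is refused whole if a number of a shift passes 4.17 or a number of a turn 7.16, either way. A call with a gripper value outside its range is refused whole. The fingers move at their own pace and stop on an object; "grip_force" is the grip in N (left out, the last holds). Time passes only in rows, so rows that do not move let the fingers close. It gives the time, the measured TCP pose, the force, the opening and the grip force at its end, in the units of the state.
- arm.observe(): the state, without advancing time (a new reading comes with each control period).
- vision.get_image(name): name is "side" or "top"; returns a dict with "frame" (480x640x3 uint8, red, green, blue), "z_map" (480x640 float32, m along the optical axis (not along the pixel's ray), 0 where there is no reading), "mtx" (3x3 intrinsics, pixels), "cam_to_world" (4x4, takes a point from camera to world coordinates). Camera axes: x right, y up, looking along -z (the intrinsics and any distortion apply to the point x, -y, -z); pixel columns grow to the right and rows downward; lengths in m; the calibration is good to about 2 mm. A picture is of the moment at which its call begins.
- job.sign_off(): hands the job in; it is judged then, once.
Trained networks look in a picture, given as the dict that the camera call returned (one of the last four; its "shot" number tells which), for a name from the list of things; names that differ only in an ending like _2 or _b are one class to them, and where a whole thing is asked for, a point or a joint stands for the part that bears it (a point fixed in the world has none). Each returns a list of dicts, best first, with "confidence" (0 to 1); they miss things now and then, are a little off and sometimes report something else, mostly with a low value. They report only what shows in the picture. A call takes as long as a camera call.
- cut_out(query, picture): "mask" (480x640 bool, what is visible of it) and "point" ([row, column] in pixels, amid what is visible of it).
The state is a dict: "clock": time; "joints": joint angles; "dq": joint speeds; "joint_efforts": joint torques, N m; "position": TCP position; "ee_rot": TCP orientation; "force": force on the tool from outside, world axes, zero at the start; "ft_torque": the same for the moment, N m; "width": opening from 0.0 (shut) to 1.0 (fully open); "gripper_force": force on a finger pad.
Only numpy, scipy, OpenCV 4.12 (cv2) and the standard library are available. Lean on these libraries where they do the work, as an engineer would, in place of code of your own. Each camera call takes 0.05 s, during which the arm holds its last target. There are 200 camera calls.

### The job

The pivot pin is seized in the centrifuge's lid arm, which is clamped leaning in the vice. Take the thick drift punch from the wooden tool block, drive the pin out through the bore from its upper end so that it drops into the steel tray, then stand the drift upright in the block again, fully down. Do not touch the pin with the fingers, and leave the other tools and things where they are.

Things in the scene. Friction and masses are not known exactly. Their poses are not given: they have to be found in the camera images.
- drift_center (a point): the thick drift punch (round steel, 154 mm long, 200 g): a point on its axis half-way along it, 77 mm from the nose's end, 13 mm above the shoulder where nose and body meet, 77 mm below the head. z runs along the drift from nose to head. It starts upright in a hole of the block, its shoulder resting on the block's top, its body free above it
- drift: the same drift; origin at the end of its nose, z towards its head. Nose: straight, 11 mm in diameter, 64 mm long, flat end with a small chamfer. Body: 18 mm in diameter, 90 mm long, with a dark knurled band
- bore_mouth (a point): centre of the upper mouth of the bore in the lid arm's boss. z runs along the bore and out of the mouth: up, leaning 32 degrees from vertical, away from the tray; y is level. The bore is 16 mm wide, 60 mm long and goes right through. The pin's upper end starts 8 mm below this mouth, and the pin must move along -z
- hinge: the lid arm, aluminium, clamped in the vice. Its boss is a tube 34 mm outside, 60 mm long; origin at the centre of the boss's lower end, z up along the bore to the mouth. The arm, a flat bar 36 mm wide and 8 mm thick, leaves the boss along -x, down to the jaws
- pin_center (a point): centre of the seized pivot pin, a plain steel rod 14 mm in diameter and 76 mm long, 90 g, with a narrow dark groove near its lower end; z along the pin, towards its upper end. At the start its lower end stands 24 mm out of the boss
- pin: the same pin; origin at the centre of its lower end. A tight fit holds it: a steady push of about 6 to 13 N along the bore moves it. It comes free and drops when its upper end is 40 to 50 mm below the mouth, which the drift's nose reaches before the shoulder meets the boss
- tray: stainless instrument tray under the lower end of the boss, 170 (x) by 120 (y) mm, 30 mm high, walls and floor 3 mm; loose, 0.6 kg; origin at the centre of its underside
- block: wooden tool block, fixed, 56 (x) by 200 (y) by 66 (z) mm; origin at the centre of its underside, z up. Four upright holes right through it, 15 mm wide with a 2 mm chamfer, on its centre line at y = -75, -25, 25 and 75 mm. The one at y = -75 mm is empty; the others hold the drift, the screwdriver and the centre punch, in any order
- vice: the bench vice, fixed, grey iron with steel jaws, foot 100 (x) by 130 (y) mm, 124 mm high; origin at the centre of its foot, z up. Its screw and handle point to -y, out to 130 mm; the boss overhangs it on the +x side: the bore's mouth is 82 mm in +x from the origin and 186 mm up
- screwdriver: screwdriver standing in the block, black handle 28 mm thick, 90 mm above the block; bystander. Origin at the blade's end, z up
- centre_punch: short dark centre punch standing in the block, body 17 mm thick, stands 57 mm above the block, stepped head, pointed nose; bystander. Origin at its point, z up
- hammer: hammer with wooden handle lying on the bench, 250 mm long; bystander. Origin under its head, handle to -x
- jar: yellowish jar with blue lid, 90 mm wide, 85 mm high; bystander. Origin at the centre of its foot
- medium_bottle: clear bottle with blue cap, 76 mm wide, 150 mm high; bystander. Origin at the centre of its foot
- dishes: two stacked culture dishes, 90 mm wide, 27 mm high; bystander. Origin at the centre of the underside

How it is judged:
By the outcome, as a careful person would: the job done as asked, in the order asked, and still so for the second after the job is handed in, with the robot touching nothing.
It also fails if it takes over 58 s, if anything falls off the work surface, if the arm or the gripper's body presses on something with over 40 N, if the wrist force passes 120 N, or if a joint passes its speed limit or range.

## Working session

There is one attempt and no reset: what is moved stays moved. The work goes in short steps, Python scripts to look and compute and a tool call to move; the robot and the scene stay as the last step left them, time stands still between calls to the robot, and variables do not carry over. Pictures are saved under pics/ and viewed, at most 10 in all, crops included, and the job is handed in when it is done.

Besides the shell and the picture viewer there is one more tool, called after "Call:" by a JSON object that holds its "op" and its "data". play_rows: Moves the arm, as the interface text tells. Its arguments: {"type":"object","properties":{"increments":{"type":"string"},"grip_force":{"type":"number"}},"required":["increments"]}

```bash
mkdir -p pics
cat > h.py <<'E'
import numpy as np, cv2
from cell import arm, vision, job, cut_out
from scipy.spatial.transform import Rotation as R
def world(p,mask=None):
    z=p["z_map"]; K=np.array(p["mtx"]); v,u=np.nonzero((z>0)&(mask if mask is not None else True))
    d=z[v,u]; c=np.stack([(u-K[0,2])/K[0,0]*d,-(v-K[1,2])/K[1,1]*d,-d],1)
    T=np.array(p["cam_to_world"]); return c@T[:3,:3].T+T[:3,3]
def seen(q,p):
    r=cut_out(q,p)
    return (r[0],world(p,r[0]["mask"])) if r else (None,None)
E
python3 - <<'E'
from h import *
s=arm.observe(); print(s, arm.hold_point_z)
for n in("side","top"):
    p=vision.get_image(n); cv2.imwrite(f"pics/{n}0.png",p["frame"][:,:,::-1]); print(n,p.keys(),p["mtx"],np.round(p["cam_to_world"],3))
    for q in("drift","hinge","pin","tray","block","vice","screwdriver","centre_punch","hammer","jar","medium_bottle","dishes"):
        r,w=seen(q,p)
        if r is None or len(w)<3: print(q,None);continue
        print(q,round(r["confidence"],2),np.round(r["point"]),len(w),np.round(np.percentile(w,[2,50,98],axis=0),3).tolist())
E
```

```text
{'clock': 0.0, 'joints': array([ 1.20839258,  0.43526142,  0.02496789,  1.57413352, -0.01153786,
        1.13401489, -0.07506884]), 'dq': array([ 0.00068967,  0.00018199,  0.00054253,  0.00041603, -0.00025253,
       -0.00013734,  0.00010787]), 'joint_efforts': array([-7.84648455e-04, -6.67851305e+01,  9.84350592e-01, -3.14467835e+01,
       -6.05645031e-02,  4.30360821e-02,  1.94606578e-04]), 'position': array([ 0.160319  , -0.60346407,  0.18740704]), 'ee_rot': array([-3.11351806e+00, -4.06729466e-01,  6.57729650e-04]), 'force': array([-0.43086194,  0.62925761, -0.31763417]), 'ft_torque': array([ 0.06706866, -0.02041978,  0.02010684]), 'gripper_force': 0.0, 'width': 1.0014906432774182} 0.0188
side dict_keys(['frame', 'z_map', 'mtx', 'cam_to_world', 'shot']) [[521.56294974   0.         314.03664827]
 [  0.         521.56294974 245.83034454]
 [  0.           0.           1.        ]] [[-0.873  0.306 -0.38   0.091]
 [-0.488 -0.567  0.664  0.748]
 [-0.012  0.765  0.644  0.919]
 [ 0.     0.     0.     1.   ]]
drift 0.67 [248. 354.] 243 [[0.474, -0.138, 0.067], [0.481, -0.127, 0.118], [0.
[... 1750 characters left out ...]
76.] 1710 [[0.454, -0.299, 0.001], [0.485, -0.2, 0.064], [0.528, -0.105, 0.115]]
vice 0.71 [269. 221.] 2586 [[0.459, 0.094, 0.008], [0.503, 0.194, 0.111], [0.616, 0.277, 0.187]]
screwdriver None
centre_punch 0.53 [274. 364.] 45 [[0.481, -0.186, 0.076], [0.485, -0.177, 0.108], [0.492, -0.171, 0.125]]
hammer 0.8 [319. 500.] 1095 [[0.25, -0.608, 0.007], [0.391, -0.54, 0.018], [0.483, -0.461, 0.029]]
jar 0.87 [298. 299.] 972 [[0.399, -0.048, 0.02], [0.435, -0.007, 0.083], [0.477, 0.032, 0.091]]
medium_bottle 0.97 [217. 136.] 979 [[0.611, 0.4, 0.005], [0.637, 0.424, 0.102], [0.683, 0.468, 0.153]]
dishes 0.85 [218. 463.] 919 [[0.613, -0.485, -0.002], [0.653, -0.441, 0.025], [0.695, -0.402, 0.032]]
```

View pics/side0.png

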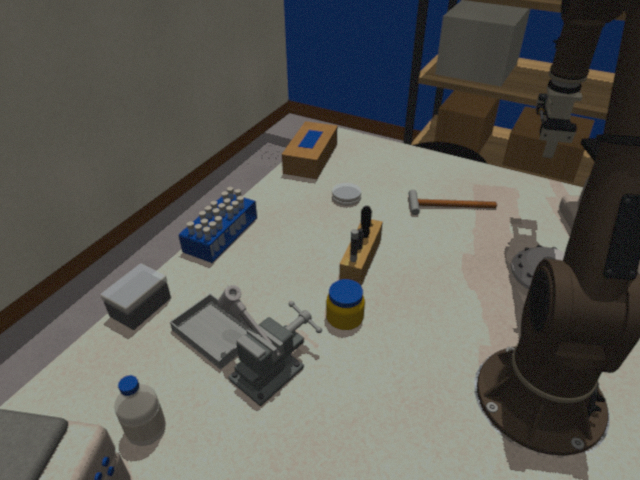

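View pics/top0.png

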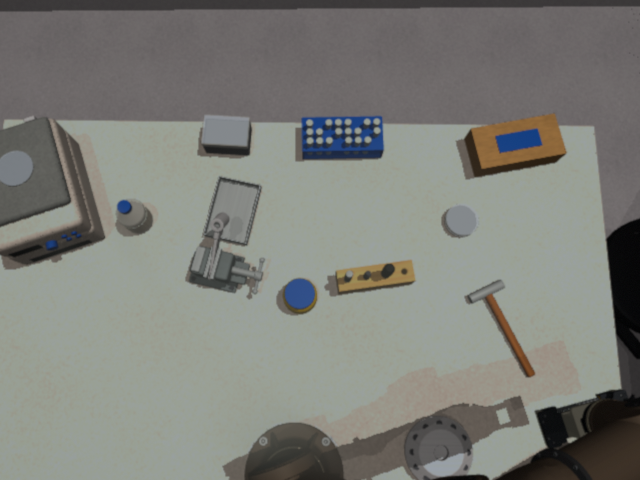

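Run:
```python
from h import *
s=arm.observe(); print("tool axes\n",np.round(R.from_rotvec(s["ee_rot"]).as_matrix(),3))
for n in("side","top"):
    p=vision.get_image(n); a=world(p)
    def box(w,name):
        c,sz,an=cv2.minAreaRect(w[:,:2].astype(np.float32)); print(n,name,np.round(c,4),np.round(sz,3),round(an,2),len(w))
    # block top plane
    r,w=seen("block",p); m=(abs(a[:,2]-.066)<.006)&(abs(a[:,0]-.487)<.06)&(a[:,1]<-.07)&(a[:,1]>-.33); box(a[m],"blocktop")
    r,w=seen("tray",p); m=(w[:,2]>.022)&(w[:,2]<.04)&(w[:,0]>.58); box(w[m],"trayrim"); 
    r,w=seen("drift",p); 
    m=(a[:,2]>.085)&(a[:,2]<.175)&(np.hypot(a[:,0]-.485,a[:,1]+.13)<.025); b=a[m]
    print("drift body",np.round(np.percentile(b,[2,50,98],axis=0),3).tolist(), "head",np.round(b[b[:,2]>b[:,2].max()-.006].mean(0),4))
    r,w=seen("bore_mouth",p); print("mouth",r and (r["confidence"],r["point"]), w is not None and np.round(np.median(w,0),4))
    m=(a[:,2]>.155)&(a[:,2]<.2)&(a[:,0]>.55)&(a[:,0]<.66)&(abs(a[:,1]-.2)<.06); box(a[m],"bosstop")
    m=(a[:,2]>.11)&(a[:,2]<.135)&(a[:,0]>.44)&(a[:,0]<.6)&(a[:,1]>.08)&(a[:,1]<.3); box(a[m],"jaws")
```

```text
tool axes
 [[ 0.966  0.257  0.   ]
 [ 0.257 -0.966 -0.   ]
 [ 0.     0.    -1.   ]]
side blocktop [ 0.4945 -0.2053] [0.058 0.205] 8.86 730
side trayrim [0.6795 0.179 ] [0.12  0.174] 78.02 409
drift body [[0.474, -0.137, 0.088], [0.48, -0.126, 0.129], [0.491, -0.121, 0.159]] head [ 0.4823 -0.1313  0.1564]
mouth (0.68, [306.6, 236.4]) [0.5856 0.2014 0.1503]
side bosstop [0.5978 0.193 ] [0.065 0.032] 8.81 414
side jaws [0.5343 0.2075] [0.094 0.122] 77.35 1467
top blocktop [ 0.4929 -0.2037] [0.057 0.201] 8.67 1244
top trayrim [0.6778 0.181 ] [0.122 0.173] 77.95 287
drift body [[0.473, -0.137, 0.091], [0.478, -0.128, 0.151], [0.489, -0.12, 0.16]] head [ 0.4813 -0.1284  0.1576]
mouth (0.63, [228.7, 215.8]) [0.5905 0.1994 0.1572]
top bosstop [0.5955 0.194 ] [0.035 0.069] 63.54 271
top jaws [0.5333 0.2091] [0.095 0.122] 76.93 1014
```

Views match: block at side (360,250) with the drift at its near end (top view 349,277). The boss mouth is at top (220,222), with the tray behind it. The drift will hang from a tool that only points down, so I'll pre-lean it in the hole. First I turn the hand so it closes along block x.

Call:
{"op": "play_rows", "data": {"increments": "0 0 0 -7 0;0 0 0 -7 0;0 0 0 -7 0;0 0 0 -7 0;0 0 0 -7 0", "grip_force": 20}}

```text
clock: 2.22
position: [0.1605, -0.604, 0.1882]
ee_rot: [2.845, 1.333, -0.0]
force: [-0.0, 0.2, -0.6]
width: 0.689
gripper_force: 0.0
```

Call:
{"op": "play_rows", "data": {"increments": "0 0 0 -7 0;0 0 0 -7 0;0 0 0 -7 0;0 0 0 -7 0;0 0 0 -7 0"}}

```text
clock: 2.63
position: [0.1604, -0.6041, 0.1882]
ee_rot: [-2.312, -2.127, 0.0]
force: [0.3, 0.3, 0.3]
width: 0.496
gripper_force: 0.0
```

Call:
{"op": "play_rows", "data": {"increments": "0 0 0 -7 0;0 0 0 -7 0;2.1 1.95 0 0 0;2.1 1.95 0 0 0;2.1 1.95 0 0 0"}}

```text
clock: 3.05
position: [0.2087, -0.5321, 0.188]
ee_rot: [2.044, 2.385, 0.0]
force: [0.6, -0.2, 0.8]
width: 0.499
gripper_force: 0.0
```

Call:
{"op": "play_rows", "data": {"increments": "2.1 1.95 0 0 0;2.1 1.95 0 0 0;2.1 1.95 0 0 0;2.1 1.95 0 0 0;2.1 1.95 0 0 0"}}

```text
clock: 3.47
position: [0.2893, -0.4129, 0.1884]
ee_rot: [2.043, 2.386, -0.0]
force: [0.4, 0.4, 1.4]
width: 0.497
gripper_force: 0.0
```

Call:
{"op": "play_rows", "data": {"increments": "2.1 1.95 0 0 0;2.1 1.95 0 0 0;2.1 1.95 0 0 0;2.1 1.95 0 0 0;2.1 1.95 0 0 0"}}

```text
clock: 3.88
position: [0.3695, -0.2941, 0.1885]
ee_rot: [2.043, 2.386, -0.0]
force: [0.3, -0.7, -1.0]
width: 0.501
gripper_force: 0.0
```

Call:
{"op": "play_rows", "data": {"increments": "2.1 1.95 0 0 0;2.1 1.95 0 0 0;2.1 1.95 0 0 0;0 0 0 0 0;0 0 0 0 0"}}

```text
clock: 4.3
position: [0.4179, -0.2225, 0.1884]
ee_rot: [2.038, 2.39, 0.001]
force: [0.1, -1.3, 0.7]
width: 0.503
gripper_force: 0.0
```

```bash
cat >> h.py <<'E'
def go(target,note=""):
    """shift in tool axes (cm) from the measured pose to a world target"""
    s=arm.observe(); M=R.from_rotvec(s["ee_rot"]).as_matrix()
    print(note,"t",round(s["clock"],2),"pos",np.round(s["position"],4),"yaw",round(np.degrees(np.arctan2(M[1,0],M[0,0])),1),"F",np.round(s["force"],1),"w",round(s["width"]*92,1),
      "shift cm",np.round(M.T@(np.array(target)-s["position"])*100,2))
def mouthfit():
    a=[]
    from scipy.optimize import least_squares
    y=np.radians(-13); x0=np.array([np.cos(y),np.sin(y),0]); zz=np.array([0,0,1.])
    z=-np.sin(np.radians(32))*x0+np.cos(np.radians(32))*zz; x=np.cos(np.radians(32))*x0+np.sin(np.radians(32))*zz; yy=np.cross(z,x)
    B=np.stack([x,yy,z]); g=np.array([.59,.197,.186])
    for n in("side","top"):
        a=(world(vision.get_image(n))-g)@B.T
        a=a[(np.hypot(a[:,0],a[:,1])<.03)&(a[:,2]>-.06)&(a[:,2]<.03)]
        top=a[a[:,2]>np.percentile(a[:,2],98)-.006]; h=np.median(top[:,2])
        bd=a[(a[:,2]<h-.008)]
        f=least_squares(lambda q:np.hypot(bd[:,0]-q[0],bd[:,1]-q[1])-.017,[0,0],loss="soft_l1",f_scale=.002)
        c,sz,an=cv2.minAreaRect(top[:,:2].astype(np.float32))
        print(n,"side-fit",np.round(g+np.r_[f.x,h]@B,4),len(bd),"rimbox",np.round(g+np.r_[c,h]@B,4),np.round(sz,3),"h",round(h,4))
E
python3 - <<'E'
from h import *
go([.4822,-.1304,.187]); mouthfit()
p=vision.get_image("top"); f=p["frame"][:,:,::-1]
cv2.imwrite("pics/c1.png",np.hstack([cv2.resize(f[170:290,160:280],(400,400),interpolation=2),cv2.resize(f[230:320,300:390],(400,400),interpolation=2)]))
E
```

```text
t 4.3 pos [ 0.4179 -0.2225  0.1884] yaw 99.1 F [ 0.1 -1.3  0.7] w 46.2 shift cm [8.08 7.81 0.15]
side side-fit [0.5896 0.193  0.1835] 268 rimbox [0.595  0.1926 0.1868] [0.032 0.032] h -0.0024
top side-fit [0.5912 0.195  0.1857] 146 rimbox [0.5939 0.1944 0.1875] [0.03  0.032] h -0.0011
```

View pics/c1.png

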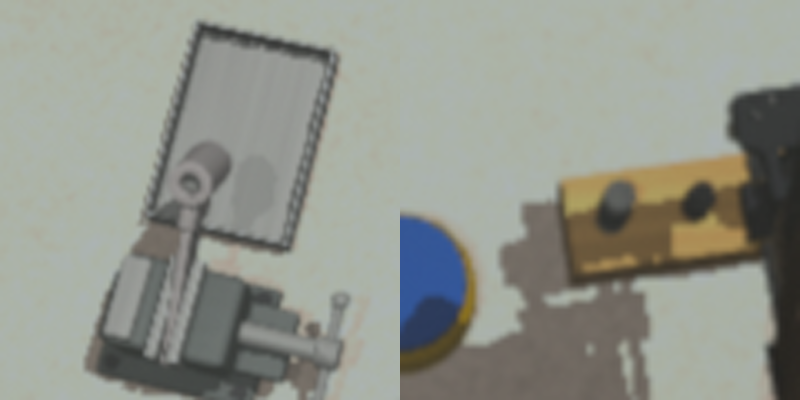

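Crop: mouth at about full-image pixel (217,225), and the drift head at (349,276) is clear. Moving above the drift.

Call:
{"op": "play_rows", "data": {"increments": "2 1.95 0 0 0;2 1.95 0 0 0;2 1.95 0 0 0;2 1.95 0 0 0;0 0 0 0 0"}}

```text
clock: 4.87
position: [0.4842, -0.1288, 0.1886]
ee_rot: [2.038, 2.39, 0.005]
force: [0.2, 0.1, 0.5]
width: 0.498
gripper_force: 0.0
```

Run:
```python
from h import *
go([.4822,-.1304,.097])
p=vision.get_image("top"); K=np.array(p["mtx"]); T=np.array(p["cam_to_world"])
for u,v,h in((217,224.6,.186),):
    d=T[:3,:3]@np.array([(u-K[0,2])/K[0,0],-(v-K[1,2])/K[1,1],-1]); print(np.round(T[:3,3]+d*(h-T[2,3])/d[2],4))
```

```text
t 4.87 pos [ 0.4842 -0.1288  0.1886] yaw 99.1 F [0.2 0.1 0.5] w 45.9 shift cm [-0.15 -0.25  9.16]
[0.595  0.1935 0.186 ]
```

Call:
{"op": "play_rows", "data": {"increments": "-0.15 -0.2 1.5 0 0;0 0 2 0 0;0 0 2 0 0;0 0 2 0 0;0 0 1.6 0 0"}}

```text
clock: 5.33
position: [0.4785, -0.1368, 0.0958]
ee_rot: [-2.046, -2.383, 0.002]
force: [0.1, 0.5, 0.6]
width: 0.499
gripper_force: 0.0
```

Call:
{"op": "play_rows", "data": {"increments": "0 0 0 0 0;0 0 0 0 -1;0 0 0 0 -1;0 0 0 0 -1;0 0 0 0 -1", "grip_force": 15}}

```text
clock: 5.75
position: [0.4806, -0.1351, 0.0983]
ee_rot: [2.042, 2.385, 0.001]
force: [0.4, 0.6, 0.6]
width: 0.262
gripper_force: 0.1
```

Call:
{"op": "play_rows", "data": {"increments": "0 0 0 0 -1;0 0 0 0 -1;0 0 0 0 -1"}}

```text
clock: 6.0
position: [0.4812, -0.1346, 0.0981]
ee_rot: [2.041, 2.385, 0.002]
force: [2.0, -0.1, 5.6]
width: 0.192
gripper_force: 15.0
```

Call:
{"op": "play_rows", "data": {"increments": "0 0 0 0 -0.4;0 0 0 0 -0.4;0.4 0 0 0 -0.4;0 0 0 0 -0.4;0 0 0 0 -1"}}

```text
clock: 6.42
position: [0.4788, -0.1303, 0.097]
ee_rot: [-2.042, -2.387, 0.001]
force: [0.6, -0.1, 0.9]
width: 0.262
gripper_force: 0.1
```

Call:
{"op": "play_rows", "data": {"increments": "0 0 0 0 -1;0 0 0 0 -1;0 0 0 0 -1;0 0 -0.5 0 -1;0 0 -0.5 0 -1"}}

```text
clock: 6.83
position: [0.4789, -0.1306, 0.1073]
ee_rot: [-2.042, -2.386, 0.001]
force: [1.2, 0.7, -2.3]
width: 0.193
gripper_force: 14.9
```

Run:
```python
from h import *
go([.4822,-.1304,.097])
```

```text
t 6.83 pos [ 0.4789 -0.1306  0.1073] yaw 98.9 F [ 1.2  0.7 -2.3] w 17.8 shift cm [-0.03  0.33  1.03]
```

Call:
{"op": "play_rows", "data": {"increments": "0 0 -1.1 0 -1;0 0 -1.1 0 -1;0 0 -1.1 0 -1;0 0 -1 0 -1;0 0 0 0 -1"}}

```text
clock: 7.25
position: [0.4807, -0.1309, 0.1529]
ee_rot: [2.041, 2.384, 0.002]
force: [0.8, -0.6, -2.2]
width: 0.193
gripper_force: 14.8
```

Call:
{"op": "play_rows", "data": {"increments": "0 0 0 0 -1;0.76 0 0.03 0 -1;0.76 0 0.08 0 -1;0.75 0 0.13 0 -1;0.73 0 0.18 0 -1", "grip_force": 8}}

```text
clock: 7.67
position: [0.4744, -0.0997, 0.1457]
ee_rot: [-2.041, -2.387, -0.0]
force: [1.1, -0.9, -1.8]
width: 0.196
gripper_force: 8.0
```

Call:
{"op": "play_rows", "data": {"increments": "0.73 0 0.24 0 -1;0.7 0 0.29 0 -1;0.69 0 0.33 0 -1;0.66 0 0.38 0 -1;0 0 0 0 -1"}}

```text
clock: 8.08
position: [0.4703, -0.0716, 0.1333]
ee_rot: [-2.04, -2.389, -0.001]
force: [0.7, 2.0, 4.1]
width: 0.195
gripper_force: 8.1
```

Run:
```python
from h import *
go([.4822,-.1304,.097])
p=vision.get_image("side"); f=p["frame"][:,:,::-1]
cv2.imwrite("pics/c2.png",cv2.resize(f[150:330,260:460],(800,600)[:1]+(720,) if 0 else (660,594),interpolation=2))
```

```text
t 8.08 pos [ 0.4703 -0.0716  0.1333] yaw 99.0 F [0.7 2.  4.1] w 18.0 shift cm [-6.    0.25  3.63]
```

View pics/c2.png

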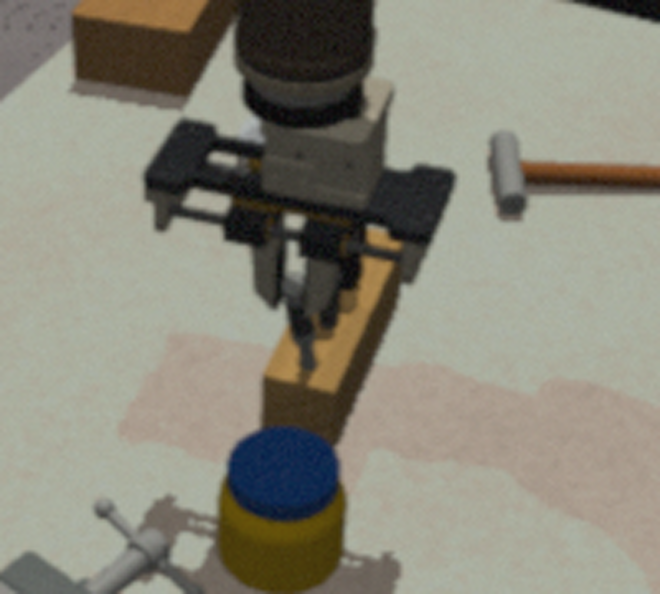

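The drift shows in the grip from (308,365) up to (293,275), with its nose in the hole. I'll measure the lean from depth.

```bash
cat >> h.py <<'E'
def drift_axis(show=True):
    """in tool-level coords: principal line of visible drift points; returns point, dir (nose->head)"""
    s=arm.observe(); M=R.from_rotvec(s["ee_rot"]).as_matrix(); g=s["position"]-np.array([0,0,-.0188])
    for n in("side","top"):
        p=vision.get_image(n); r,w=seen("drift",p)
        if r is None or len(w)<20: print(n,"no drift"); continue
        q=(w-g)@M; q[:,2]*=-1    # x hand, y hand, up, relative to grasp point
        k=(np.hypot(q[:,0],q[:,1])<.12)&(abs(q[:,1])<.013)&(q[:,2]>-.13)&(q[:,2]<.05); q=q[k]
        if len(q)<20: print(n,"few",k.sum()); continue
        l=cv2.fitLine(q.astype(np.float32),cv2.DIST_HUBER,0,.001,.001).ravel(); d=l[:3]*np.sign(l[2])
        print(n,round(r["confidence"],2),len(q),"dir",np.round(d,3),"lean x deg",round(np.degrees(np.arctan2(d[0],d[2])),1),"x at grasp z",round(l[3]-d[0]/d[2]*l[5],4),"z range",np.round(np.percentile(q[:,2],[1,99]),3))
E
python3 - <<'E'
from h import *
drift_axis()
E
```

```text
side 0.44 152 dir [ 0.44  -0.019  0.898] lean x deg 26.1 x at grasp z -0.0107 z range [-0.078  0.044]
top no drift
```

Call:
{"op": "play_rows", "data": {"increments": "0 0 -0.3 0 -1;0.5 0 0.25 0 -1;0.5 0 0.3 0 -1;0 0 0 0 -1"}}

```text
clock: 8.67
position: [0.4683, -0.0626, 0.1306]
ee_rot: [-2.041, -2.387, 0.0]
force: [0.3, 0.7, 1.5]
width: 0.197
gripper_force: 8.0
```

Call:
{"op": "play_rows", "data": {"increments": "0 0 0 0 -1;0 0 0 0 -1;0.4 0 -0.6 0 -1;0.4 0 -0.7 0 -1;0 0 -2 0 -1", "grip_force": 30}}

```text
clock: 9.08
position: [0.4651, -0.0549, 0.1628]
ee_rot: [-2.039, -2.384, 0.004]
force: [-0.6, -0.6, -2.6]
width: 0.187
gripper_force: 29.9
```

Call:
{"op": "play_rows", "data": {"increments": "0 0 -3.5 0 -1;0 0 -3.5 0 -1;0 0 -3.5 0 -1;0 0 -3.5 0 -1;0 0 -1.5 0 -1"}}

```text
clock: 9.5
position: [0.4681, -0.0547, 0.3239]
ee_rot: [2.04, 2.385, 0.004]
force: [1.5, 0.2, -3.0]
width: 0.188
gripper_force: 29.9
```

Call:
{"op": "play_rows", "data": {"increments": "2.5 1 0 0 -1;2.5 1 0 0 -1;2.5 1 0 0 -1;2.5 1 0 0 -1;2.5 1 0 0 -1"}}

```text
clock: 9.92
position: [0.4966, 0.0769, 0.3194]
ee_rot: [-2.042, -2.386, 0.002]
force: [0.5, -0.7, -1.7]
width: 0.189
gripper_force: 29.9
```

Call:
{"op": "play_rows", "data": {"increments": "2.5 1 0 0 -1;2.5 1 0 0 -1;2.5 1 0 0 -1;2.5 1 0 0 -1;2.5 1 0 0 -1"}}

```text
clock: 10.33
position: [0.5267, 0.2079, 0.3192]
ee_rot: [-2.042, -2.386, 0.003]
force: [0.5, -0.4, -2.6]
width: 0.187
gripper_force: 29.9
```

Call:
{"op": "play_rows", "data": {"increments": "0 0 0 -6.8 -1;0 0 0 -6.8 -1;0 0 0 -6.8 -1;0 0 0 -6.8 -1;0 0 0 -6.8 -1"}}

```text
clock: 10.75
position: [0.5266, 0.2067, 0.3192]
ee_rot: [-1.246, -2.882, 0.002]
force: [-0.1, -0.3, -2.4]
width: 0.186
gripper_force: 29.9
```

Call:
{"op": "play_rows", "data": {"increments": "0 0 0 -6.8 -1;0 0 0 -6.8 -1;0 0 0 -6.8 -1;0 0 0 -6.8 -1;0 0 0 -6.8 -1"}}

```text
clock: 11.17
position: [0.5266, 0.2065, 0.3192]
ee_rot: [-0.349, -3.121, 0.002]
force: [-0.4, 1.0, -3.3]
width: 0.184
gripper_force: 29.9
```

Run:
```python
from h import *
go([.524,.210,.281])
drift_axis()
a=vision.get_image("side")["frame"]; b=vision.get_image("top")["frame"]
cv2.imwrite("pics/c3.png",np.hstack([cv2.resize(a[200:360,150:310],(400,400),interpolation=2),cv2.resize(b[150:310,140:300],(400,400),interpolation=2)])[:,:,::-1])
```

```text
t 11.17 pos [0.5266 0.2065 0.3192] yaw 167.2 F [-0.4  1.  -3.3] w 16.9 shift cm [0.33 0.29 3.82]
side 0.55 303 dir [ 0.482 -0.034  0.876] lean x deg 28.8 x at grasp z -0.0148 z range [-0.091  0.04 ]
top few 0
```

View pics/c3.png

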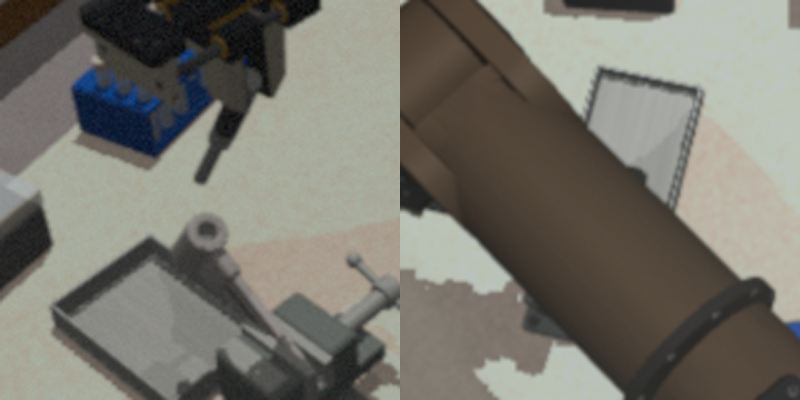

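The crop shows the drift leaning with its nose tip at (202,180), and the bore mouth at (208,232). The jaw width is shrinking, so I need a proper fit of the drift in the hand.

```bash
cat >> h.py <<'E'
from scipy.optimize import least_squares
def drift_fit(lean0=30):
    s=arm.observe(); M=R.from_rotvec(s["ee_rot"]).as_matrix(); g=s["position"]+np.array([0,0,.0188])
    p=vision.get_image("side"); r,w=seen("drift",p)
    q=(w-g)@M; q[:,2]*=-1
    q=q[(abs(q[:,1])<.02)&(abs(q[:,0])<.1)&(q[:,2]>-.14)&(q[:,2]<.05)]
    def res(v):   # axis passes (v0,v1) at grasp height, lean v2 (rad), nose end v3 along axis below
        d=np.array([np.sin(v[2]),np.sin(v[4]),np.cos(v[2])]); d/=np.linalg.norm(d); o=np.array([v[0],v[1],0])
        t=(q-o)@d; rr=np.linalg.norm(q-o-np.outer(t,d),axis=1); h=t+v[3]
        body=np.hypot(np.maximum(.064-h,0),rr-.009); nose=np.hypot(np.maximum(-h,0)+np.maximum(h-.064,0),rr-.0055)
        return np.append(np.minimum(body,nose),[v[1]*.5,v[4]*.05])
    best=min((least_squares(res,[x,0,np.radians(lean0),.114,0],loss="soft_l1",f_scale=.0015) for x in(-.015,0.)),key=lambda f:f.cost)
    v=best.x; d=np.array([np.sin(v[2]),np.sin(v[4]),np.cos(v[2])]); d/=np.linalg.norm(d)
    tip=np.array([v[0],v[1],0])-v[3]*d
    tw=g+M@(tip*[1,1,-1]); dw=M@(d*[1,1,-1])
    print("conf",round(r["confidence"],2),len(q),"x0,y0 mm",np.round(v[:2]*1e3,1),"lean",round(np.degrees(v[2]),1),"side tilt",round(np.degrees(v[4]),1),"nose-grip mm",round(v[3]*1e3,1),"rms",round(float(np.sqrt(np.mean(best.fun**2)))*1e3,2),"tip",np.round(tw,4),"dir",np.round(dw,3),"w",round(s["width"]*92,2))
    return tw,dw
E
python3 - <<'E'
from h import *
drift_fit();drift_fit();mouthfit()
E
```

```text
conf 0.59 317 x0,y0 mm [-19.1  -0.2] lean 27.7 side tilt -0.1 nose-grip mm 109.1 rms 1.65 tip [0.5953 0.1905 0.2414] dir [-0.453  0.106  0.885] w 17.01
conf 0.84 275 x0,y0 mm [-19.5   0.2] lean 27.2 side tilt 0.4 nose-grip mm 113.1 rms 1.57 tip [0.5967 0.1898 0.2374] dir [-0.443  0.111  0.889] w 17.11
side side-fit [0.59   0.1929 0.1833] 263 rimbox [0.5947 0.1926 0.1861] [0.033 0.032] h -0.0028Traceback (most recent call last):
  File "<stdin>", line 2, in <module>
  File "h.py", line 25, in mouthfit
    top=a[a[:,2]>np.percentile(a[:,2],98)-.006]; h=np.median(top[:,2])
                 ~~~~~~~~~~~~~^^^^^^^^^^^
    return _quantile_unchecked(
        a, q, axis, out, overwrite_input, method, keepdims, weights)
    return _ureduce(a,
                    func=_quantile_ureduce_func,
    ...<5 lines>...
                    overwrite_input=overwrite_input,
                    method=method)
    r = func(a, **kwargs)
    result = _quantile(arr,
                       quantiles=q,
    ...<2 lines>...
                       out=out,
                       weights=wgt)
    slices_having_nans = np.isnan(arr[-1, ...])
                                  ~~~^^^^^^^^^
IndexError: index -1 is out of bounds for axis 0 with size 0
```

Call:
{"op": "play_rows", "data": {"increments": "0.3 0.1 1.1 0 -1;0.3 0.1 1.1 0 -1;0.3 0.1 1.1 0 -1;0 0 1 0 -1;0 0 0 0 -1"}}

```text
clock: 12.18
position: [0.5186, 0.2107, 0.2736]
ee_rot: [-0.358, -3.118, 0.004]
force: [-0.1, -0.4, -2.9]
width: 0.187
gripper_force: 29.9
```

Run:
```python
from h import *
go([.524,.210,.281])
drift_fit();drift_fit()
a=vision.get_image("side")["frame"]
cv2.imwrite("pics/c4.png",cv2.resize(a[240:340,180:280],(600,600),interpolation=2)[:,:,::-1])
```

```text
t 12.18 pos [0.5186 0.2107 0.2736] yaw 166.9 F [-0.1 -0.4 -2.9] w 17.2 shift cm [-0.54  0.05 -0.74]
conf 0.74 273 x0,y0 mm [-19.5   0.2] lean 27.3 side tilt 0.4 nose-grip mm 108.3 rms 1.56 tip [0.5857 0.1943 0.196 ] dir [-0.443  0.112  0.889] w 17.24
conf 0.85 257 x0,y0 mm [-19.6   0.2] lean 27.3 side tilt 0.3 nose-grip mm 110.0 rms 1.56 tip [0.5877 0.195  0.1967] dir [-0.445  0.109  0.889] w 17.54
```

View pics/c4.png

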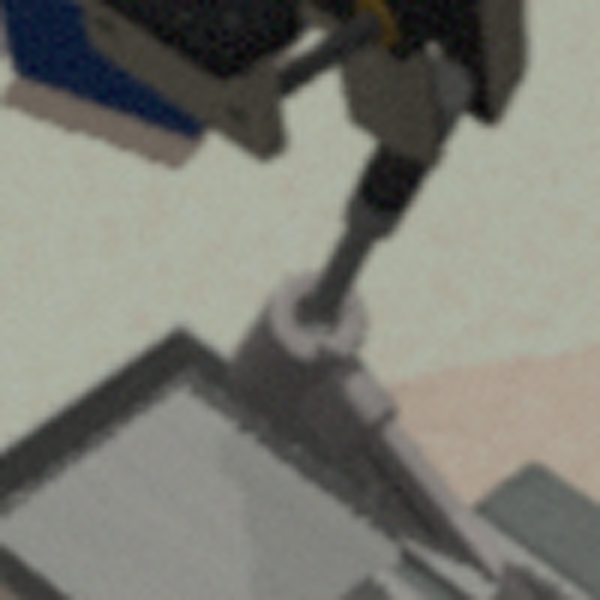

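Tip (318,325) sits over the bore mouth (318,315). Advancing along the bore.

Call:
{"op": "play_rows", "data": {"increments": "-0.27 0 0.42 0 -1;-0.27 0 0.42 0 -1;-0.27 0 0.42 0 -1;0 0 0 0 -1"}}

```text
clock: 12.77
position: [0.528, 0.2089, 0.2622]
ee_rot: [-0.36, -3.12, 0.001]
force: [1.0, -0.6, -3.4]
width: 0.188
gripper_force: 29.9
```

Call:
{"op": "play_rows", "data": {"increments": "-0.27 0 0.42 0 -1;-0.16 0 0.25 0 -1;0 0 0 0 -1"}}

```text
clock: 13.02
position: [0.5316, 0.2091, 0.2567]
ee_rot: [-0.358, -3.121, -0.0]
force: [-1.2, -0.1, -0.9]
width: 0.187
gripper_force: 29.9
```

Run:
```python
from h import *
go([.524,.210,.281])
drift_fit();drift_fit()
```

```text
t 13.02 pos [0.5316 0.2091 0.2567] yaw 166.9 F [-1.2 -0.1 -0.9] w 17.2 shift cm [ 0.76 -0.09 -2.43]
conf 0.66 0 x0,y0 mm [-15.   0.] lean 30.0 side tilt 0.0 nose-grip mm 114.0 rms 0.0 tip [0.6017 0.1928 0.1767] dir [-0.487  0.113  0.866] w 17.16
conf 0.61 270 x0,y0 mm [-19.2  -0. ] lean 27.3 side tilt 0.5 nose-grip mm 110.3 rms 1.78 tip [0.5995 0.1922 0.1777] dir [-0.445  0.112  0.888] w 17.22
```

Call:
{"op": "play_rows", "data": {"increments": "-0.21 0 0.34 0 -1;-0.21 0 0.34 0 -1;0 0 0 0 -1", "grip_force": 40}}

```text
clock: 13.47
position: [0.5355, 0.2083, 0.2502]
ee_rot: [-0.358, -3.121, -0.001]
force: [-2.9, 0.6, 2.8]
width: 0.186
gripper_force: 39.9
```

Call:
{"op": "play_rows", "data": {"increments": "-0.21 0 0.34 0 -1;-0.21 0 0.34 0 -1;-0.21 0 0.34 0 -1;0 0 0 0 -1"}}

```text
clock: 13.8
position: [0.5418, 0.2064, 0.2397]
ee_rot: [-0.359, -3.121, 0.0]
force: [-2.0, -0.1, 2.2]
width: 0.186
gripper_force: 39.9
```

Run:
```python
from h import *
go([.524,.210,.281])
drift_fit();drift_fit()
```

```text
t 13.8 pos [0.5418 0.2064 0.2397] yaw 166.9 F [-2.  -0.1  2.2] w 17.1 shift cm [ 1.82 -0.06 -4.13]
conf 0.57 215 x0,y0 mm [-19.3   0. ] lean 27.2 side tilt 1.0 nose-grip mm 111.0 rms 1.72 tip [0.6095 0.1886 0.1598] dir [-0.44   0.121  0.89 ] w 17.13
conf 0.68 216 x0,y0 mm [-19.3   0.3] lean 26.9 side tilt 1.7 nose-grip mm 110.8 rms 1.75 tip [0.6088 0.1877 0.1599] dir [-0.433  0.132  0.892] w 16.96
```

Call:
{"op": "play_rows", "data": {"increments": "-0.21 0 0.34 0 -1;-0.21 0 0.34 0 -1;0 0 0 0 -1", "grip_force": 25}}

```text
clock: 14.25
position: [0.546, 0.2054, 0.2328]
ee_rot: [-0.359, -3.121, 0.0]
force: [-1.7, -0.1, 1.4]
width: 0.187
gripper_force: 24.9
```

Call:
{"op": "play_rows", "data": {"increments": "-0.21 0 0.34 0 -1;-0.21 0 0.34 0 -1;0 0 0 0 -1"}}

```text
clock: 14.5
position: [0.5504, 0.2039, 0.2256]
ee_rot: [-0.36, -3.121, 0.001]
force: [-1.2, -1.3, -1.9]
width: 0.189
gripper_force: 24.9
```

Call:
{"op": "play_rows", "data": {"increments": "-0.21 0 0.34 0 -1;-0.21 0 0.34 0 -1;0 0 0 0 -1;0 0 0 0 -1"}}

```text
clock: 14.83
position: [0.5544, 0.2031, 0.2187]
ee_rot: [-0.36, -3.12, 0.001]
force: [-0.0, -1.3, -3.2]
width: 0.187
gripper_force: 24.9
```

Run:
```python
from h import *
go([.524,.210,.281])
drift_fit();drift_fit()
a=vision.get_image("side")["frame"]
cv2.imwrite("pics/c5.png",cv2.resize(a[240:380,160:300],(600,600),interpolation=2)[:,:,::-1])
```

```text
t 14.83 pos [0.5544 0.2031 0.2187] yaw 166.9 F [-0.  -1.3 -3.2] w 17.2 shift cm [ 3.12 -0.03 -6.22]
conf 0.7 171 x0,y0 mm [-19.2   0.1] lean 25.9 side tilt 2.4 nose-grip mm 109.7 rms 1.54 tip [0.6186 0.1835 0.1389] dir [-0.414  0.14   0.899] w 17.16Traceback (most recent call last):
  File "<stdin>", line 3, in <module>
  File "h.py", line 45, in drift_fit
    q=(w-g)@M; q[:,2]*=-1
       ~^~
TypeError: unsupported operand type(s) for -: 'NoneType' and 'float'
```

Run:
```python
from h import *
p=vision.get_image("side"); a=p["frame"]; r,w=seen("pin",p)
if r: print(r["confidence"],r["point"],np.round(np.percentile(w,[2,50,98],axis=0),3).tolist())
cv2.imwrite("pics/c5.png",cv2.resize(a[240:380,160:300],(600,600),interpolation=2)[:,:,::-1])
```

```text
0.62 [327.9, 216.5] [[0.65, 0.151, 0.007], [0.681, 0.169, 0.016], [0.72, 0.182, 0.02]]
```

View pics/c5.png

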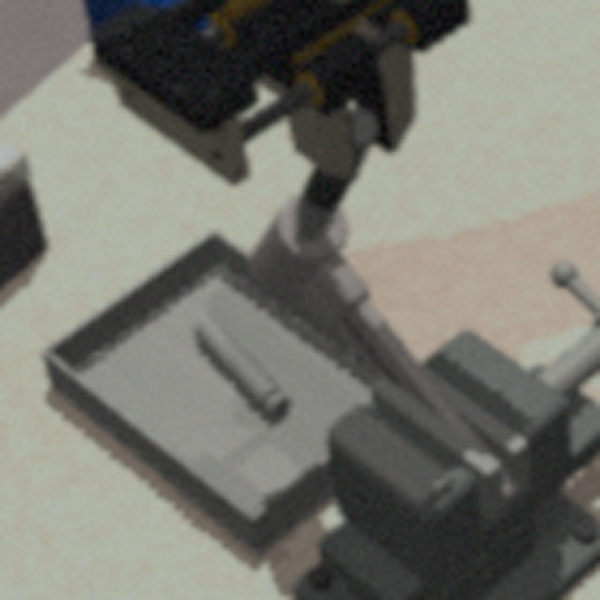

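The pin lies in the tray at (240,365) in the crop. Now I seat the drift in the bore, release it and regrip it centred.

Call:
{"op": "play_rows", "data": {"increments": "-0.21 0 0.34 0 -1;-0.16 0 0.26 0 -1;0 0 0 0 -1;0 0 0 0 -1", "grip_force": 10}}

```text
clock: 15.47
position: [0.558, 0.2029, 0.2132]
ee_rot: [-0.359, -3.121, -0.0]
force: [-0.6, 0.3, -2.5]
width: 0.196
gripper_force: 10.0
```

Call:
{"op": "play_rows", "data": {"increments": "0 0 0 0 -0.4;0 0 0 0 -0.2;0 0 0 0 -0.1;0 0 0 0 -0.1;0 0 0 0 -0.1"}}

```text
clock: 15.88
position: [0.558, 0.2029, 0.2137]
ee_rot: [0.359, 3.121, 0.0]
force: [-0.6, -0.1, -0.7]
width: 0.446
gripper_force: 0.0
```

Run:
```python
from h import *
go([.568,.199,.2096])
for i in range(3):
    try: drift_fit()
    except TypeError: print("none")
```

```text
t 15.88 pos [0.558  0.2029 0.2137] yaw 166.9 F [-0.6 -0.1 -0.7] w 41.0 shift cm [-1.06 -0.15  0.41]
conf 0.48 222 x0,y0 mm [ 0.1 -2.8] lean 37.4 side tilt -0.6 nose-grip mm 124.9 rms 2.12 tip [0.6315 0.1843 0.1333] dir [-0.595  0.127  0.794] w 41.01
conf 0.8 245 x0,y0 mm [-0.3 -2.6] lean 37.2 side tilt -0.6 nose-grip mm 126.9 rms 2.02 tip [0.6328 0.184  0.1314] dir [-0.592  0.127  0.796] w 41.23
conf 0.61 235 x0,y0 mm [ 0.3 -2.7] lean 38.0 side tilt -0.9 nose-grip mm 132.8 rms 2.06 tip [0.6371 0.1837 0.1277] dir [-0.604  0.124  0.788] w 41.57
```

Call:
{"op": "play_rows", "data": {"increments": "-0.25 -0.13 0.3 0 -0.1;-0.23 -0.12 0.3 0 -0.1;0 0 0 0 -1;0 0 0 0 -1;0 0 0 0 -1", "grip_force": 15}}

```text
clock: 16.6
position: [0.562, 0.1992, 0.2073]
ee_rot: [-0.359, -3.121, -0.0]
force: [0.4, 1.2, -0.7]
width: 0.281
gripper_force: 0.0
```

Call:
{"op": "play_rows", "data": {"increments": "0 0 0 0 -1;0 0 0 0 -1;0 0 0 0 -1;0 0 0 0 -1;0 0 0 0 -1"}}

```text
clock: 17.02
position: [0.564, 0.1992, 0.2085]
ee_rot: [0.36, 3.117, 0.002]
force: [5.5, 0.3, 4.4]
width: 0.005
gripper_force: 4.4
```

Call:
{"op": "play_rows", "data": {"increments": "0.4 0 -0.65 0 -1;0.4 0 -0.65 0 -1;0.4 0 -0.65 0 -1;0.4 0 -0.65 0 -1;0 0 0 0 -1"}}

```text
clock: 17.43
position: [0.5455, 0.204, 0.2349]
ee_rot: [0.357, 3.121, 0.001]
force: [0.2, 0.4, 0.2]
width: 0.003
gripper_force: 0.0
```

Run:
```python
from h import *
go([.568,.199,.2096])
for i in range(2):
    try: drift_fit(33)
    except TypeError: print("none")
```

```text
t 17.43 pos [0.5455 0.204  0.2349] yaw 167.0 F [0.2 0.4 0.2] w 0.2 shift cm [-2.3   0.02  2.53]
conf 0.71 263 x0,y0 mm [ 3.8 -1.9] lean 37.4 side tilt -0.6 nose-grip mm 157.7 rms 1.96 tip [0.635  0.183  0.1284] dir [-0.594  0.126  0.794] w 0.25
conf 0.73 256 x0,y0 mm [ 3.8 -1.3] lean 37.5 side tilt -0.9 nose-grip mm 153.6 rms 1.9 tip [0.6338 0.1839 0.1306] dir [-0.597  0.122  0.793] w 0.49
```

Run:
```python
from h import *
p=vision.get_image("side"); a=p["frame"].copy(); s=arm.observe()
K=np.array(p["mtx"]); T=np.linalg.inv(p["cam_to_world"])
def px(w):
    c=T[:3,:3]@w+T[:3,3]; return np.array([K[0,2]+K[0,0]*c[0]/-c[2],K[1,2]+K[1,1]*c[1]/c[2]])
M=R.from_rotvec(s["ee_rot"]).as_matrix()
print("tcp",px(s["position"]),"grasp",px(s["position"]-M[:,2]*.0188),"mouth",px(np.array([.594,.193,.186])))
o=(235-55,290-70) 
im=cv2.resize(a[o[1]:o[1]+110,o[0]:o[0]+110],(600,600),interpolation=2)
for w,c in((s["position"],(255,0,0)),(s["position"]-M[:,2]*.0188,(0,255,0)),(np.array([.594,.193,.186]),(0,0,255))):
    q=((px(w)-o)*600/110).astype(int); cv2.circle(im,tuple(map(int,q)),5,c,-1)
cv2.imwrite("pics/c6.png",im[:,:,::-1])
for q in("drift",):
    r,w=seen(q,p); hd=w[w[:,2]>np.percentile(w[:,2],85)]; print(np.round(np.median(hd,0),4),np.round(np.percentile(w,[2,98],axis=0),3).tolist())
```

```text
tcp [248.28482388 286.63915497] grasp [247.32761221 279.37801948] mouth [233.33483762 292.50775875]
[0.5403 0.2057 0.2585] [[0.534, 0.197, 0.188], [0.594, 0.212, 0.26]]
```

View pics/c6.png

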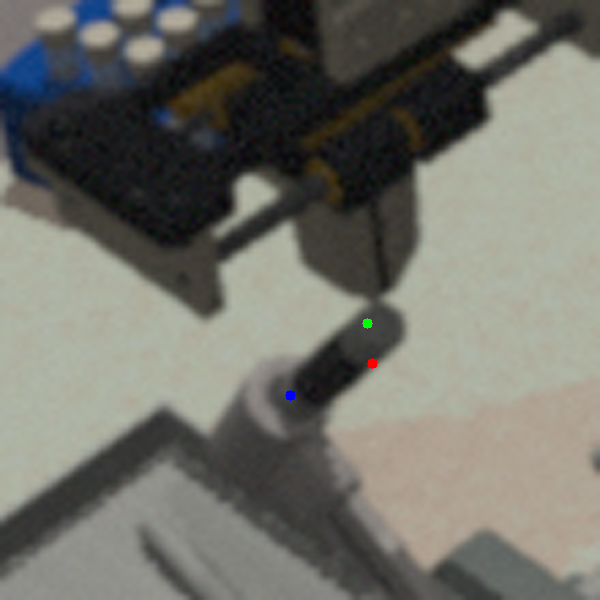

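The fingertips show at crop (375,295), but the reported TCP projects to (372,363). I'll check the depth at the fingertip.

Run:
```python
from h import *
s=arm.observe(); M=R.from_rotvec(s["ee_rot"]).as_matrix()
p=vision.get_image("side"); m=np.zeros((480,640),bool)
for u,v in((245,262),(249,266),(249,271),(248,273),(252,277),(247,285)):
    k=m.copy(); k[v-1:v+2,u-1:u+2]=1; w=np.median(world(p,k),0); print((u,v),np.round(w,4),"tool",np.round((w-s["position"])@M*1e3,1))
print(s["position"],s["joints"])
```

```text
(245, 262) [0.5377 0.2134 0.3067] tool [ 10.9   8.5 -73.8]
(249, 266) [0.5366 0.2046 0.2905] tool [  9.9  -0.2 -57.6]
(249, 271) [0.5364 0.2069 0.2804] tool [ 10.6   2.  -47.4]
(248, 273) [0.5372 0.2096 0.2771] tool [ 10.5   4.7 -44.1]
(252, 277) [0.5385 0.198  0.2577] tool [  6.6  -6.2 -24.7]
(247, 285) [0.5442 0.2084 0.2441] tool [  3.3   5.2 -11.1]
[0.5463186  0.20258561 0.23294568] [ 0.19687225  0.50221737 -0.9658778   1.55838984  0.42261596  1.30555536
  0.51794649]
```

The fingers actually end about 42 mm above the reported TCP. The head sits just under them, so the earlier grips only held the drift by its head. I'll correct for that: open, then go lower.

Call:
{"op": "play_rows", "data": {"increments": "0 0 0 0 0;0 0 0 0 0;0 0 0 0 0;0 0 0 0 0;0 0 0 0 0"}}

```text
clock: 18.2
position: [0.5464, 0.2028, 0.2334]
ee_rot: [0.359, 3.121, -0.0]
force: [-0.1, -0.3, -0.1]
width: 0.32
gripper_force: 0.0
```

Call:
{"op": "play_rows", "data": {"increments": "-0.4 0 1 0 0;-0.4 0 1 0 0;-0.4 0 1 0 0;0 0 0 0 0"}}

```text
clock: 18.53
position: [0.558, 0.1984, 0.2002]
ee_rot: [-0.36, -3.118, 0.004]
force: [0.1, -0.6, 0.2]
width: 0.498
gripper_force: 0.0
```

```bash
sed -i 's/\[0,0,.0188\])/[0,0,.061])/; s/q\[:,2\]>-.14)/q[:,2]>-.16)/' h.py
python3 - <<'E'
from h import *
go([.5633,.1983,.163])
for i in range(2):
    try: drift_fit(36)
    except TypeError: print("none")
a=vision.get_image("side")["frame"]
cv2.imwrite("pics/c7.png",cv2.resize(a[210:330,180:300],(600,600),interpolation=2)[:,:,::-1])
E
```

```text
t 18.53 pos [0.558  0.1984 0.2002] yaw 166.8 F [ 0.1 -0.6  0.2] w 45.8 shift cm [-0.52  0.12  3.72]
conf 0.52 199 x0,y0 mm [26.   1.7] lean 38.3 side tilt -3.1 nose-grip mm 90.2 rms 2.48 tip [0.5883 0.1979 0.1905] dir [-0.613  0.09   0.785] w 45.83
conf 0.32 13 x0,y0 mm [-81.8   3.2] lean -6.9 side tilt -2.4 nose-grip mm 271.1 rms 0.97 tip [ 0.6088  0.2028 -0.0056] dir [ 0.109 -0.068  0.992] w 46.13
```

View pics/c7.png

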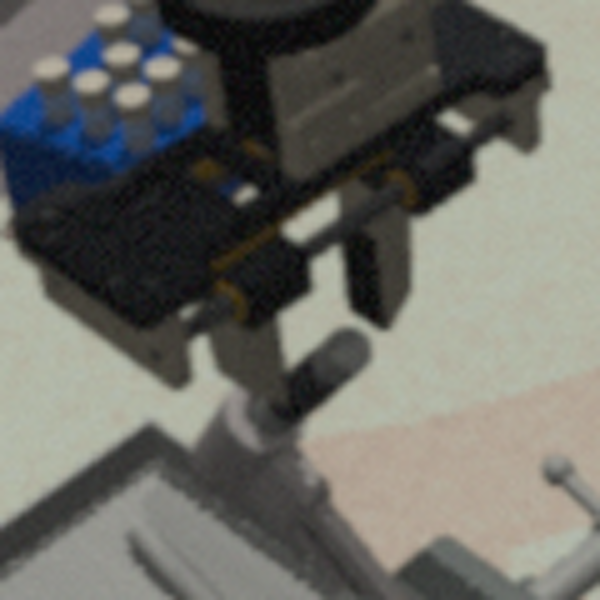

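The far fingertip ends at crop (388,328), the near one at about (270,390), and the drift head is at (350,350) between them. Checking where the finger ends lie in 3D.

Run:
```python
from h import *
s=arm.observe(); M=R.from_rotvec(s["ee_rot"]).as_matrix()
p=vision.get_image("side"); K=np.array(p["mtx"]); T=np.linalg.inv(p["cam_to_world"])
def px(w):
    c=T[:3,:3]@w+T[:3,3]; return np.round([(K[0,2]+K[0,0]*c[0]/-c[2]-180)*5,(K[1,2]+K[1,1]*c[1]/c[2]-210)*5])
for h in(0,.02,.042):
    print("h",h,"corner far finger inner/outer",[px(s["position"]+M@np.array([x,y,-h])).tolist() for x,y in((.0095,-.023),(.0095,-.037),(.0095,.023),(.0095,.037))])
m=np.zeros((480,640),bool)
for u,v in((255,265),(256,272),(257,274),(260,268),(232,285),(231,278),(234,287),(248,281),(250,279)):
    k=m.copy(); k[v-1:v+2,u-1:u+2]=1; w=np.median(world(p,k),0); print(((u-180)*5,(v-210)*5),np.round(w,4),"tool",np.round((w-s["position"])@M*1e3,1))
```

```text
h 0 corner far finger inner/outer [[387.0, 404.0], [413.0, 385.0], [298.0, 468.0], [269.0, 489.0]]
h 0.02 corner far finger inner/outer [[383.0, 367.0], [409.0, 348.0], [292.0, 431.0], [263.0, 451.0]]
h 0.042 corner far finger inner/outer [[378.0, 325.0], [405.0, 306.0], [286.0, 389.0], [257.0, 409.0]]
(375, 275) [0.5438 0.178  0.2682] tool [  8.8 -25.1 -64.5]
(380, 310) [0.5432 0.1787 0.2529] tool [  9.5 -24.6 -49.1]
(385, 320) [0.543  0.1763 0.2451] tool [  9.2 -26.9 -41.4]
(400, 290) [0.5393 0.1692 0.2566] tool [ 11.2 -34.7 -52.9]
(260, 375) [0.555  0.237  0.2616] tool [ 11.2  34.9 -57.9]
(255, 340) [0.5546 0.2364 0.2796] tool [ 11.5  34.3 -75.9]
(270, 385) [0.5544 0.2324 0.2551] tool [ 10.8  30.3 -51.4]
(340, 355) [0.5389 0.2097 0.2574] tool [ 20.8   4.7 -53.7]
(350, 345) [0.5386 0.2043 0.2575] tool [ 19.9  -0.6 -53.8]
```

Confirmed: the ends are 42 mm above the reported TCP. Descending and gripping mid-body.

Call:
{"op": "play_rows", "data": {"increments": "-0.25 0.1 1.2 0 0;-0.25 0 1.2 0 0;0 0 1.2 0 0;0 0 0 0 -1;0 0 0 0 -1", "grip_force": 12}}

```text
clock: 19.25
position: [0.5625, 0.1995, 0.166]
ee_rot: [-0.358, -3.119, 0.002]
force: [0.2, -0.2, -0.7]
width: 0.397
gripper_force: 0.0
```

Call:
{"op": "play_rows", "data": {"increments": "0 0 0 0 -1;0 0 0 0 -1;0 0 0 0 -1;0 0 0 0 -1;0 0 0 0 -1"}}

```text
clock: 19.67
position: [0.5634, 0.2004, 0.1679]
ee_rot: [0.359, 3.12, 0.001]
force: [0.1, 1.2, 1.3]
width: 0.195
gripper_force: 12.0
```

Call:
{"op": "play_rows", "data": {"increments": "0.42 0 -0.68 0 -1;0.42 0 -0.68 0 -1;0.42 0 -0.68 0 -1;0.42 0 -0.68 0 -1;0.42 0 -0.68 0 -1"}}

```text
clock: 20.08
position: [0.542, 0.2049, 0.2023]
ee_rot: [0.358, 3.121, -0.0]
force: [-0.8, 0.5, -2.6]
width: 0.196
gripper_force: 12.0
```

Call:
{"op": "play_rows", "data": {"increments": "0.42 0 -0.68 0 -1;0.42 0 -0.68 0 -1;0.42 0 -0.68 0 -1;0.42 0 -0.68 0 -1;0.42 0 -0.68 0 -1"}}

```text
clock: 20.5
position: [0.5218, 0.2096, 0.2361]
ee_rot: [0.359, 3.121, -0.0]
force: [0.0, 0.9, -2.5]
width: 0.19
gripper_force: 12.0
```

Run:
```python
from h import *
go([.5,.198,.3])
for i in range(2):
    try: drift_fit(32)
    except TypeError: print("none")
```

```text
t 20.5 pos [0.5218 0.2096 0.2361] yaw 166.9 F [ 0.   0.9 -2.5] w 17.5 shift cm [ 1.86 -1.62 -6.39]
conf 0.53 222 x0,y0 mm [ 3.  -1.5] lean 37.1 side tilt -0.1 nose-grip mm 118.5 rms 2.28 tip [0.5882 0.1928 0.2026] dir [-0.588  0.135  0.798] w 17.51
conf 0.78 198 x0,y0 mm [ 2.5 -1.8] lean 36.7 side tilt -0.5 nose-grip mm 119.7 rms 2.17 tip [0.5893 0.1941 0.2021] dir [-0.586  0.125  0.8  ] w 17.91
```

Call:
{"op": "play_rows", "data": {"increments": "0.5 0 -0.8 0 -1;0.5 0 -0.8 0 -1;-0.24 -2.77 0 0 -1;-0.24 -2.77 0 0 -1;-0.24 -2.77 0 0 -1", "grip_force": 18}}

```text
clock: 21.12
position: [0.5, 0.1292, 0.2521]
ee_rot: [0.356, 3.121, 0.001]
force: [-0.0, -0.8, -2.1]
width: 0.189
gripper_force: 18.0
```

Call:
{"op": "play_rows", "data": {"increments": "-0.24 -2.77 0 0 -1;-0.24 -2.77 0 0 -1;-0.24 -2.77 0 0 -1;-0.24 -2.77 0 0 -1;-0.24 -2.77 0 0 -1"}}

```text
clock: 21.53
position: [0.4804, -0.0092, 0.2521]
ee_rot: [0.358, 3.121, -0.0]
force: [0.4, -0.0, -2.6]
width: 0.189
gripper_force: 18.0
```

Call:
{"op": "play_rows", "data": {"increments": "-0.24 -2.77 0 0 -1;-0.24 -2.77 0 0 -1;0 0 0 6.8 -1;0 0 0 6.8 -1;0 0 0 6.8 -1"}}

```text
clock: 21.95
position: [0.4728, -0.0637, 0.252]
ee_rot: [0.916, 3.005, 0.0]
force: [-0.0, 0.5, -2.1]
width: 0.192
gripper_force: 18.0
```

Call:
{"op": "play_rows", "data": {"increments": "0 0 0 6.8 -1;0 0 0 6.8 -1;0 0 0 6.8 -1;0 0 0 6.8 -1;0 0 0 6.8 -1"}}

```text
clock: 22.37
position: [0.473, -0.0628, 0.2521]
ee_rot: [1.752, 2.607, 0.001]
force: [-0.1, -0.7, -2.7]
width: 0.19
gripper_force: 18.0
```

Call:
{"op": "play_rows", "data": {"increments": "0 0 0 6.8 -1;0 0 0 6.8 -1;0 0 1.5 0 -1;0 0 1.5 0 -1;0 0 0 0 -1"}}

```text
clock: 22.78
position: [0.4715, -0.0631, 0.2199]
ee_rot: [-2.04, -2.385, 0.003]
force: [-0.5, -0.5, -2.8]
width: 0.189
gripper_force: 18.0
```

Run:
```python
from h import *
go([.4721,-.0625,.12])
for i in range(2):
    try: drift_fit(36)
    except TypeError: print("none")
```

```text
t 22.78 pos [ 0.4715 -0.0631  0.2199] yaw 98.9 F [-0.5 -0.5 -2.8] w 17.4 shift cm [0.04 0.1  9.99]
conf 0.45 177 x0,y0 mm [ 1.7 -0.2] lean 37.3 side tilt -0.1 nose-grip mm 124.4 rms 2.68 tip [ 0.4827 -0.1358  0.1818] dir [-0.094  0.598  0.796] w 17.38
conf 0.61 0 x0,y0 mm [-15.   0.] lean 36.0 side tilt 0.0 nose-grip mm 114.0 rms 0.0 tip [ 0.4854 -0.144   0.1906] dir [-0.091  0.58   0.809] w 17.34
```

Call:
{"op": "play_rows", "data": {"increments": "0.1 0 2 0 -1;0.1 0 2 0 -1;0 0 2 0 -1;0 0 2 0 -1;0 0 0 0 -1"}}

```text
clock: 23.4
position: [0.471, -0.0617, 0.1393]
ee_rot: [-2.041, -2.384, 0.003]
force: [-0.7, -0.4, -2.4]
width: 0.191
gripper_force: 18.0
```

Run:
```python
from h import *
go([.4721,-.0625,.12])
for i in range(3):
    try: drift_fit(36)
    except TypeError: print("none")
p=vision.get_image("side"); a=world(p); b=p["z_map"]
m=(abs(a[:,2]-.066)<.004)&(abs(a[:,0]-.49)<.05)&(a[:,1]<-.09)&(a[:,1]>-.32)
print(np.round(cv2.minAreaRect(a[m][:,:2].astype(np.float32))[0],4),cv2.minAreaRect(a[m][:,:2].astype(np.float32))[1:])
# hole: dark pixels predicted
f=p["frame"]; K=np.array(p["mtx"]); T=np.linalg.inv(p["cam_to_world"])
def px(w):
    c=T[:3,:3]@np.array(w)+T[:3,3]; return np.array([K[0,2]+K[0,0]*c[0]/-c[2],K[1,2]+K[1,1]*c[1]/c[2]])
h=px([.4822,-.1304,.066]); print("hole px",h); o=(h-30).astype(int)
im=cv2.resize(f[o[1]-20:o[1]+40,o[0]:o[0]+60],(600,600),interpolation=2); cv2.imwrite("pics/c8.png",im[:,:,::-1]); print(o)
```

```text
t 23.4 pos [ 0.471  -0.0617  0.1393] yaw 98.9 F [-0.7 -0.4 -2.4] w 17.5 shift cm [-0.1   0.1   1.93]
conf 0.41 129 x0,y0 mm [ 1.6 -0.7] lean 37.4 side tilt -0.2 nose-grip mm 130.1 rms 2.65 tip [ 0.4825 -0.1382  0.0968] dir [-0.095  0.599  0.795] w 17.55
conf 0.57 108 x0,y0 mm [ 1.5 -0.5] lean 37.2 side tilt -0.1 nose-grip mm 114.9 rms 2.54 tip [ 0.4833 -0.1285  0.1116] dir [-0.096  0.597  0.796] w 17.23
conf 0.47 0 x0,y0 mm [-15.   0.] lean 36.0 side tilt 0.0 nose-grip mm 114.0 rms 0.0 tip [ 0.4868 -0.1424  0.1119] dir [-0.093  0.581  0.809] w 17.69
[ 0.4948 -0.2044] ((0.05779559910297394, 0.20077860355377197), 8.640830039978027)
hole px [353.53483148 260.12641324]
[323 230]
```

View pics/c8.png

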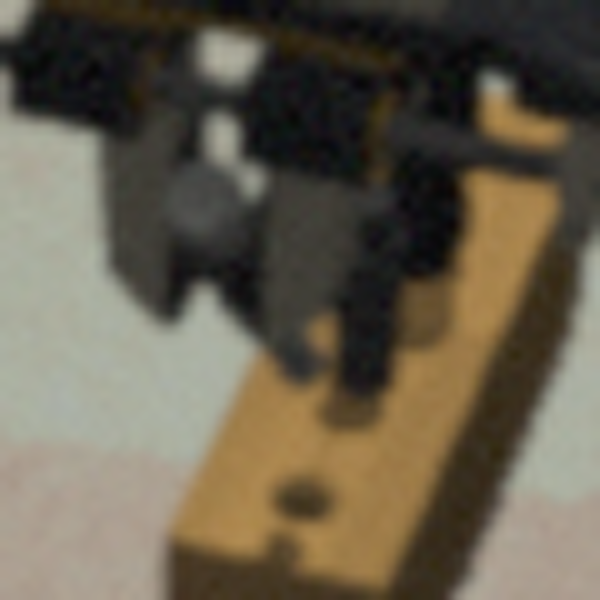

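The tip (303,378) sits right above the empty hole (303,500), and the prediction agrees. Inserting a little and then straightening against the hole.

Call:
{"op": "play_rows", "data": {"increments": "-0.15 0 1.2 0 -1;0 0 1.2 0 -1;0 0 1 0 -1;0 0 0.5 0 -1;0 0 0.5 0 -1"}}

```text
clock: 24.17
position: [0.473, -0.063, 0.0972]
ee_rot: [2.043, 2.387, -0.0]
force: [-0.1, -0.1, -0.5]
width: 0.186
gripper_force: 18.0
```

Call:
{"op": "play_rows", "data": {"increments": "0 0 0 0 -1;0 0 0 0 -1", "grip_force": 9}}

```text
clock: 24.33
position: [0.4731, -0.063, 0.0976]
ee_rot: [2.043, 2.387, -0.0]
force: [-0.3, 0.0, -2.6]
width: 0.193
gripper_force: 9.0
```

Run:
```python
from h import *
go([.4721,-.0625,.12])
```

```text
t 24.33 pos [ 0.4731 -0.063   0.0976] yaw 98.9 F [-0.3  0.  -2.6] w 17.7 shift cm [ 0.07 -0.09 -2.24]
```

Call:
{"op": "play_rows", "data": {"increments": "0 0 0.3 0 -1;-0.6 0 -0.37 0 -1;-0.61 0 -0.34 0 -1;-0.74 0 -0.33 0 -1;0 0 0 0 -1"}}

```text
clock: 24.75
position: [0.4768, -0.0845, 0.1057]
ee_rot: [2.045, 2.383, 0.0]
force: [0.2, 0.1, -2.1]
width: 0.194
gripper_force: 9.0
```

Run:
```python
from h import *
go([.4721,-.0625,.12])
for i in range(3):
    try: drift_fit(25)
    except TypeError: print("none")
```

```text
t 24.75 pos [ 0.4768 -0.0845  0.1057] yaw 98.7 F [ 0.2  0.1 -2.1] w 17.9 shift cm [ 2.24 -0.13 -1.44]
conf 0.64 0 x0,y0 mm [-15.   0.] lean 25.0 side tilt 0.0 nose-grip mm 114.0 rms 0.0 tip [ 0.4865 -0.147   0.0634] dir [-0.065  0.419  0.906] w 17.87
conf 0.47 91 x0,y0 mm [ 0.8 -1.3] lean 36.6 side tilt -1.0 nose-grip mm 116.3 rms 2.65 tip [ 0.4874 -0.1505  0.0728] dir [-0.108  0.587  0.802] w 17.33
none
```

The drift rode out of the chamfer still leaning. I'll straighten it against the block's flat end face instead.

Call:
{"op": "play_rows", "data": {"increments": "0 0 -1 0 -1;0 0 -0.8 0 -1;2 0 0 0 -1;2 0 0 0 -1;2 0 0 0 -1", "grip_force": 12}}

```text
clock: 25.47
position: [0.4671, -0.0223, 0.124]
ee_rot: [2.043, 2.385, 0.001]
force: [0.9, 0.7, -3.0]
width: 0.191
gripper_force: 12.0
```

Call:
{"op": "play_rows", "data": {"increments": "0 0 0 0 -1;0 0 0 0 -1"}}

```text
clock: 25.63
position: [0.467, -0.0217, 0.1238]
ee_rot: [2.039, 2.389, 0.001]
force: [0.4, -0.5, -2.1]
width: 0.192
gripper_force: 12.0
```

Run:
```python
from h import *
go([.4721,-.0625,.12])
for i in range(4):
    try: drift_fit(36)
    except TypeError: print("none")
```

```text
t 25.63 pos [ 0.467  -0.0217  0.1238] yaw 99.0 F [ 0.4 -0.5 -2.1] w 17.7 shift cm [-4.11 -0.14  0.38]
conf 0.6 90 x0,y0 mm [ 1.9 -1.5] lean 38.2 side tilt 6.2 nose-grip mm 118.9 rms 2.66 tip [ 0.4643 -0.0944  0.092 ] dir [0.008 0.625 0.781] w 17.65
conf 0.17 0 x0,y0 mm [-15.   0.] lean 36.0 side tilt 0.0 nose-grip mm 114.0 rms 0.0 tip [ 0.4798 -0.1045  0.0922] dir [-0.091  0.581  0.809] w 17.58
conf 0.52 71 x0,y0 mm [ 2.3 -0.8] lean 30.4 side tilt -2.0 nose-grip mm 114.0 rms 2.83 tip [ 0.4786 -0.0781  0.0858] dir [-0.112  0.494  0.862] w 17.66
conf 0.62 250 x0,y0 mm [-59.   -3.3] lean 12.3 side tilt -0.8 nose-grip mm 363.3 rms 7.07 tip [ 0.4897 -0.1584 -0.171 ] dir [-0.047  0.209  0.977] w 17.75
```

Call:
{"op": "play_rows", "data": {"increments": "0 0 1 0 -1;0 0 1 0 -1;0 0 1 0 -1;0 0 1 0 -1;0 0 0 0 -1"}}

```text
clock: 26.45
position: [0.465, -0.0231, 0.0803]
ee_rot: [-2.04, -2.385, 0.004]
force: [-0.1, -0.5, -3.5]
width: 0.191
gripper_force: 12.0
```

Call:
{"op": "play_rows", "data": {"increments": "-0.4 0 0 0 -1;-0.4 0 0 0 -1;-0.6 0 -0.4 0 -1;-0.61 0 -0.4 0 -1;0 0 0 0 -1", "grip_force": 8}}

```text
clock: 26.87
position: [0.4707, -0.0444, 0.0919]
ee_rot: [2.044, 2.383, 0.001]
force: [-0.4, 0.2, -2.2]
width: 0.188
gripper_force: 8.0
```

Call:
{"op": "play_rows", "data": {"increments": "-0.74 0 -0.36 0 -1;-0.75 0 -0.37 0 -1;0 0 0 0 -1"}}

```text
clock: 27.12
position: [0.4729, -0.0594, 0.0989]
ee_rot: [2.044, 2.384, 0.0]
force: [-0.0, -0.2, -2.4]
width: 0.195
gripper_force: 8.0
```

Run:
```python
from h import *
go([.4721,-.0625,.12])
for i in range(4):
    try: drift_fit(26)
    except TypeError: print("none")
```

```text
t 27.12 pos [ 0.4729 -0.0594  0.0989] yaw 98.8 F [-0.  -0.2 -2.4] w 17.9 shift cm [-0.29 -0.12 -2.11]
conf 0.75 188 x0,y0 mm [ 1.6 -0.7] lean 23.5 side tilt -0.0 nose-grip mm 125.2 rms 2.23 tip [ 0.4797 -0.1073  0.0452] dir [-0.062  0.394  0.917] w 17.9
conf 0.61 193 x0,y0 mm [ 1.5 -1.1] lean 23.7 side tilt -0.4 nose-grip mm 124.9 rms 2.24 tip [ 0.4796 -0.1064  0.0449] dir [-0.069  0.396  0.916] w 17.67
conf 0.74 146 x0,y0 mm [ 1.1 -1.6] lean 22.7 side tilt -1.6 nose-grip mm 117.0 rms 2.12 tip [ 0.4803 -0.1009  0.0511] dir [-0.086  0.377  0.922] w 17.65
conf 0.69 0 x0,y0 mm [-15.   0.] lean 26.0 side tilt 0.0 nose-grip mm 114.0 rms 0.0 tip [ 0.4819 -0.1216  0.0565] dir [-0.068  0.433  0.899] w 17.61
```

Lean is down to 23° with the grip still centred. Continuing.

Call:
{"op": "play_rows", "data": {"increments": "-0.79 0 -0.26 0 -1;-0.79 0 -0.25 0 -1;-0.71 0 -0.14 0 -1;-0.72 0 -0.13 0 -1;0 0 0 0 -1"}}

```text
clock: 27.93
position: [0.4772, -0.0895, 0.1061]
ee_rot: [2.045, 2.383, -0.0]
force: [0.2, -0.7, -2.2]
width: 0.195
gripper_force: 8.0
```

Call:
{"op": "play_rows", "data": {"increments": "-0.72 0 -0.05 0 -1;-0.73 0 -0.04 0 -1;0 0 0 0 -1"}}

```text
clock: 28.18
position: [0.4792, -0.1035, 0.1067]
ee_rot: [2.045, 2.385, -0.001]
force: [0.4, 0.1, -2.9]
width: 0.196
gripper_force: 8.0
```

Run:
```python
from h import *
go([.4721,-.0625,.12])
for i in range(4):
    try: drift_fit(3)
    except TypeError: print("none")
```

```text
t 28.18 pos [ 0.4792 -0.1035  0.1067] yaw 98.8 F [ 0.4  0.1 -2.9] w 18.0 shift cm [ 4.16 -0.08 -1.33]
conf 0.78 306 x0,y0 mm [18.7 -3. ] lean 5.5 side tilt 0.7 nose-grip mm 112.5 rms 4.85 tip [ 0.4736 -0.0963  0.0557] dir [-0.002  0.097  0.995] w 17.99
conf 0.69 313 x0,y0 mm [ 4.2 -1.1] lean 1.9 side tilt -0.0 nose-grip mm 118.2 rms 2.81 tip [ 0.4779 -0.102   0.0496] dir [-0.005  0.033  0.999] w 17.8
conf 0.54 306 x0,y0 mm [18.5 -3.2] lean 6.2 side tilt 1.0 nose-grip mm 113.8 rms 6.88 tip [ 0.4728 -0.0962  0.0546] dir [0.001 0.109 0.994] w 17.65
conf 0.8 333 x0,y0 mm [ 4.  -0.8] lean 1.9 side tilt 0.0 nose-grip mm 119.7 rms 3.09 tip [ 0.4781 -0.1014  0.0481] dir [-0.005  0.032  0.999] w 18.21
```

Call:
{"op": "play_rows", "data": {"increments": "0.1 0 -0.8 0 -1;0 0 -1.3 0 -1;0 0 -1.3 0 -1;0 0 0 0 -1", "grip_force": 15}}

```text
clock: 28.92
position: [0.4805, -0.1003, 0.1434]
ee_rot: [2.04, 2.385, 0.003]
force: [0.5, -0.0, -1.7]
width: 0.196
gripper_force: 15.0
```

Call:
{"op": "play_rows", "data": {"increments": "-1 -0.1 0 0 -1;-1 0 0 0 -1;-1 0 0 0 -1;0 0 0 0 -1;0 0 0 0 -1"}}

```text
clock: 29.33
position: [0.4821, -0.1315, 0.1401]
ee_rot: [-2.045, -2.384, 0.001]
force: [0.1, 0.4, -2.8]
width: 0.189
gripper_force: 15.0
```

Run:
```python
from h import *
go([.4815,-.1304,.12])
for i in range(5):
    try: drift_fit(1)
    except TypeError: print("none")
```

```text
t 29.33 pos [ 0.4821 -0.1315  0.1401] yaw 98.8 F [ 0.1  0.4 -2.8] w 17.4 shift cm [ 0.11 -0.04  2.01]
conf 0.66 273 x0,y0 mm [ 3.9 -0.8] lean 2.1 side tilt -0.0 nose-grip mm 122.9 rms 1.65 tip [ 0.4814 -0.1322  0.0784] dir [-0.005  0.037  0.999] w 17.42
conf 0.84 337 x0,y0 mm [ 4. -1.] lean 3.5 side tilt -0.5 nose-grip mm 147.8 rms 9.32 tip [ 0.4832 -0.1349  0.0539] dir [-0.017  0.058  0.998] w 17.42
conf 0.58 0 x0,y0 mm [-15.   0.] lean 1.0 side tilt 0.0 nose-grip mm 114.0 rms 0.0 tip [ 0.485  -0.1466  0.0877] dir [-0.002  0.017  1.   ] w 17.73
conf 0.83 310 x0,y0 mm [ 3.8 -0.9] lean 1.5 side tilt 0.0 nose-grip mm 115.7 rms 2.15 tip [ 0.4814 -0.1294  0.0861] dir [-0.004  0.026  1.   ] w 17.76
conf 0.55 267 x0,y0 mm [ 4.1 -0.9] lean 1.8 side tilt -0.1 nose-grip mm 115.2 rms 1.6 tip [ 0.4818 -0.1297  0.0867] dir [-0.007  0.031  1.   ] w 17.77
```

Tip is over the hole within about 1 mm. Lowering.

Call:
{"op": "play_rows", "data": {"increments": "0 0 1 0 -1;0 0 1 0 -1;0 0 0.7 0 -1;0 0 0.7 0 -1;0 0 0 0 -1", "grip_force": 8}}

```text
clock: 30.25
position: [0.4819, -0.1304, 0.1051]
ee_rot: [-2.042, -2.386, 0.001]
force: [1.8, 0.7, -3.6]
width: 0.196
gripper_force: 8.0
```

Run:
```python
from h import *
go([.4815,-.1304,.06])
for i in range(3):
    try: drift_fit(1)
    except TypeError: print("none")
```

```text
t 30.25 pos [ 0.4819 -0.1304  0.1051] yaw 98.9 F [ 1.8  0.7 -3.6] w 18.0 shift cm [-0.   -0.04  4.51]
conf 0.78 218 x0,y0 mm [ 3.5 -1.7] lean 2.7 side tilt -0.8 nose-grip mm 112.9 rms 1.57 tip [ 0.482  -0.132   0.0534] dir [-0.02   0.043  0.999] w 18.04
conf 0.64 243 x0,y0 mm [ 3.8 -0.6] lean 3.1 side tilt 0.2 nose-grip mm 123.2 rms 1.54 tip [ 0.4817 -0.1331  0.0444] dir [-0.004  0.053  0.999] w 17.92
conf 0.8 262 x0,y0 mm [ 3.9 -1.3] lean 2.8 side tilt -1.1 nose-grip mm 121.0 rms 1.47 tip [ 0.4837 -0.132   0.047 ] dir [-0.026  0.045  0.999] w 18.04
```

Call:
{"op": "play_rows", "data": {"increments": "0 0.1 0.8 0 -1;0 0 0.8 0 -1;0 0 0.8 0 -1;0 0 0.8 0 -1;0 0 0 0 -1"}}

```text
clock: 30.97
position: [0.4827, -0.1304, 0.073]
ee_rot: [-2.042, -2.385, 0.001]
force: [1.2, -1.7, -3.6]
width: 0.196
gripper_force: 8.0
```

Call:
{"op": "play_rows", "data": {"increments": "0 0 0.6 0 -1;0 0 0.4 0 -1;0 0 0 0 -1", "grip_force": 6}}

```text
clock: 31.22
position: [0.4832, -0.1303, 0.0641]
ee_rot: [-2.042, -2.386, 0.0]
force: [1.6, -1.5, -4.2]
width: 0.197
gripper_force: 6.0
```

Call:
{"op": "play_rows", "data": {"increments": "0 0 0.3 0 -1;0 0 0.3 0 -1;0 0 0 0 -1"}}

```text
clock: 31.47
position: [0.4838, -0.1302, 0.059]
ee_rot: [2.042, 2.386, 0.0]
force: [1.1, -1.8, 1.1]
width: 0.197
gripper_force: 6.0
```

Call:
{"op": "play_rows", "data": {"increments": "0 0 0.2 0 -1;0 0 0 0 -1;0 0 0 0 -0.4;0 0 0 0 -0.2;0 0 0 0 -0.1"}}

```text
clock: 31.88
position: [0.4833, -0.13, 0.0568]
ee_rot: [-2.042, -2.387, -0.0]
force: [0.2, -0.0, 0.4]
width: 0.364
gripper_force: 0.0
```

Call:
{"op": "play_rows", "data": {"increments": "0 0 0 0 -0.1;0 0 0 0 0;0 0 -1.5 0 0;0 0 -2 0 0;0 0 -2.5 0 0"}}

```text
clock: 32.3
position: [0.4823, -0.1299, 0.1164]
ee_rot: [-2.041, -2.385, 0.001]
force: [0.4, -0.5, 0.4]
width: 0.497
gripper_force: 0.0
```

Call:
{"op": "play_rows", "data": {"increments": "0 0 -3 0 0;0 0 -3 0 0;3.5 0 -2 0 0;3.5 0 0 0 0;0 0 0 0 0"}}

```text
clock: 32.72
position: [0.4727, -0.0541, 0.1988]
ee_rot: [2.033, 2.393, 0.005]
force: [-0.9, 0.2, 0.1]
width: 0.497
gripper_force: 0.0
```

Call:
{"op": "play_rows", "data": {"increments": "3.5 0 0 0 0;3.5 0 0 0 0;3.5 0 0 0 0;0 0 0 0 0;0 0 0 0 0"}}

```text
clock: 33.13
position: [0.4559, 0.0447, 0.1969]
ee_rot: [2.037, 2.392, 0.0]
force: [-0.4, -1.4, -0.4]
width: 0.501
gripper_force: 0.0
```

Run:
```python
from h import *
go([.4815,-.1304,.06])
for n in("side","top"):
    p=vision.get_image(n)
    for q in("drift","pin","tray","screwdriver","centre_punch","jar","medium_bottle","dishes","hammer"):
        r,w=seen(q,p)
        print(n,q,None if r is None or len(w)<3 else (round(r["confidence"],2),np.round(np.percentile(w,[2,50,98],axis=0),3).tolist()))
    a=world(p); b=a[(np.hypot(a[:,0]-.482,a[:,1]+.13)<.022)&(a[:,2]>.08)&(a[:,2]<.2)]; print("head",np.round(b[b[:,2]>b[:,2].max()-.008].mean(0),4),b[:,2].max().round(4),"low",np.round(np.median(b[b[:,2]<.1],0),4))
```

```text
t 33.13 pos [0.4559 0.0447 0.1969] yaw 99.2 F [-0.4 -1.4 -0.4] w 46.1 shift cm [-17.69  -0.26  13.69]
side drift (0.51, [[0.474, -0.135, 0.07], [0.478, -0.125, 0.102], [0.491, -0.12, 0.14]])
side pin (0.64, [[0.652, 0.152, 0.011], [0.683, 0.168, 0.016], [0.718, 0.181, 0.02]])
side tray (0.63, [[0.602, 0.109, 0.0], [0.693, 0.185, 0.005], [0.768, 0.25, 0.031]])
side screwdriver None
side centre_punch None
side jar (0.84, [[0.4, -0.047, 0.002], [0.435, 0.013, 0.065], [0.482, 0.035, 0.088]])
side medium_bottle (0.63, [[0.613, 0.407, 0.006], [0.631, 0.447, 0.095], [0.666, 0.473, 0.152]])
side dishes None
side hammer (0.84, [[0.249, -0.61, -0.001], [0.391, -0.544, 0.017], [0.484, -0.462, 0.028]])
head [ 0.4774 -0.1261  0.1397] 0.1437 low [ 0.4793 -0.1245  0.0895]
top drift None
top pin (0.54, [[0.65, 0.153, 0.007], [0.683, 0.168, 0.015], [0.717, 0.183, 0.025]])
top tray (0.85, [[0.603, 0.113, -0.005], [0.703, 0.186, 0.004], [0.766, 0.249, 0.034]])
top screwdriver (0.59, [[0.483, -0.239, 0.078], [0.493, -0.225, 0.148], [0.508, -0.215, 0.161]])
top centre_punch (0.38, [[0.481, -0.182, 0.093], [0.486, -0.177, 0.117], [0.493, -0.171, 0.128]])
top jar None
top medium_bottle (0.62, [[0.612, 0.4, 0.0], [0.638, 0.424, 0.101], [0.701, 0.471, 0.154]])
top dishes (0.65, [[0.614, -0.486, 0.006], [0.653, -0.443, 0.025], [0.696, -0.403, 0.034]])
top hammer (0.85, [[0.247, -0.608, 0.007], [0.393, -0.539, 0.018], [0.483, -0.462, 0.029]])
head [ 0.4809 -0.1282  0.1563] 0.1605 low [ 0.474  -0.1225  0.0919]
```

```bash
python3 -c "
from cell import job; print(job.sign_off())"
```

```text
the job is handed in; nothing more can be done
None
```

The pin is driven out and lies in the steel tray, the drift stands upright and fully down in its own hole, and the job was handed in with the robot clear of everything after about 33 of the 58 s. The other tools and things show no movement in the final pictures; no verdict came back when I handed it in.

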